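# Range the turned bishops by height on the rail

### The job

Take the four beech bishops out of the tray and stand them upright on the rail, each centred on its own cork pad, in order of height: the tallest beside the ivory knight, stepping down to the shortest beside the brass handwheel. Leave the knight and the handwheel where they are.

Things in the scene. Friction and masses are not known exactly. Their poses are not given: they have to be found in the camera images.
- bishop_xl: Beech bishop, tallest of four: 101 mm tall, base 40 mm across, slim stem; collar and pointed mitre above are both 24 mm wide: grip between them, 71 mm above the underside. Loose, upright in a low dark tray (240 x 220 mm, walls 18 mm, floor 5 mm thick), with a grey slip 20 mm thick and a brass ring lying between the bishops. Origin: centre of underside; z along its axis.
- bishop_l: Beech bishop, second tallest of four: 88 mm tall, base 36 mm across, slim stem; collar and pointed mitre above are both 22 mm wide: grip between them, 62 mm above the underside. Loose, upright in a low dark tray (240 x 220 mm, walls 18 mm, floor 5 mm thick), with a grey slip 20 mm thick and a brass ring lying between the bishops. Origin: centre of underside; z along its axis.
- bishop_m: Beech bishop, third tallest of four: 75 mm tall, base 32 mm across, slim stem; collar and pointed mitre above are both 19 mm wide: grip between them, 52 mm above the underside. Loose, upright in a low dark tray (240 x 220 mm, walls 18 mm, floor 5 mm thick), with a grey slip 20 mm thick and a brass ring lying between the bishops. Origin: centre of underside; z along its axis.
- bishop_s: Beech bishop, shortest of four: 62 mm tall, base 28 mm across, slim stem; collar and pointed mitre above are both 17 mm wide: grip between them, 43 mm above the underside. Loose, upright in a low dark tray (240 x 220 mm, walls 18 mm, floor 5 mm thick), with a grey slip 20 mm thick and a brass ring lying between the bishops. Origin: centre of underside; z along its axis.
- pad_1: Fixed round cork pad, 46 mm across and 3 mm thick, one of four in a straight row 66 mm apart on a dark wooden rail (410 x 70 mm, top 18 mm above the bench); an end pad. Origin: centre of its underside, so its top is 3 mm above the origin; y runs along the row from pad_1 to pad_4, x across the rail.
- pad_2: Fixed round cork pad, 46 mm across and 3 mm thick, one of four in a straight row 66 mm apart on a dark wooden rail (410 x 70 mm, top 18 mm above the bench); next to pad_1. Origin: centre of its underside, so its top is 3 mm above the origin; y runs along the row from pad_1 to pad_4, x across the rail.
- pad_3: Fixed round cork pad, 46 mm across and 3 mm thick, one of four in a straight row 66 mm apart on a dark wooden rail (410 x 70 mm, top 18 mm above the bench); between pad_2 and pad_4. Origin: centre of its underside, so its top is 3 mm above the origin; y runs along the row from pad_1 to pad_4, x across the rail.
- pad_4: Fixed round cork pad, 46 mm across and 3 mm thick, one of four in a straight row 66 mm apart on a dark wooden rail (410 x 70 mm, top 18 mm above the bench); the other end pad. Origin: centre of its underside, so its top is 3 mm above the origin; y runs along the row from pad_1 to pad_4, x across the rail.
- knight: Ivory-coloured acrylic chess knight, 77 mm tall, base 36 mm across, loose, standing on one end of the rail about 69 mm beyond the nearest pad's centre; which end changes. Origin: centre of its underside.
- handwheel: Brass tailstock handwheel, 56 mm across, with an upright crank knob reaching 44 mm, loose, lying flat on the other end of the rail about 69 mm beyond the nearest pad's centre. Origin: centre of its underside.
Things that resemble listed ones, but are neither listed nor needed, are in the scene too. What is shaped like the bishop_s but pink, purple or red is not meant.

How it is judged:
By the outcome, as a careful person would: the job done as asked, in the order asked, and still so for the second after the job is handed in, with the robot touching nothing.
It also fails if it takes over 115 s, if anything falls off the work surface, if the arm or the gripper's body presses on something with over 40 N, if the wrist force passes 120 N, or if a joint passes its speed limit or range.

### The arm

A 6-joint arm with a two-finger parallel gripper is mounted at the origin on the work surface. World frame = base frame: x ahead of the robot, y to its left, z up, the work surface at z = 0. Lengths are in mm, angles in rad, forces in N, time in s.
With the tool pointing down it reaches from about 325 to 900 mm from the base axis. Payload 6.1 kg.
Tool frame: the origin (TCP) lies between the finger pads; the fingertips stand 8 mm ahead of it and the grasp point (between the pads) lies 11 mm behind it (env.tip_reach is the distance from the TCP to the fingertips, in mm); z points along the fingers, y is the direction in which the jaws open and shut (so a half turn about z gives the same grasp; the last joint's range is limited). The gripper opens to 85 mm and grips with 20 to 120 N. Pads are 22 mm wide; open, the fingers measure 114 mm over their backs; the gripper's body (76 mm by 85 mm) begins 54 mm behind the grasp point. The pads swing forward as they close: fully open they stand 13 mm farther back than shut.
Start: joints at [-1.316, 0.22, 1.526, -0, 1.395, -0.126], TCP at [232.282, -580.225, 239.3] pointing down, gripper open.
Joint ranges: [-2.98, 2.98], [-0.91, 2.08], [0.09, 2.57], [-1.24, 4.39], [0.2, 2.65], [-2.68, 2.68]. Speed limits (rad/s): [2.57, 2.57, 3.01, 3.14, 3.14, 3.14].

### API

Orientations are given as [roll, pitch, yaw] about the fixed x, y, z axes, in that order (R = Rz(yaw) Ry(pitch) Rx(roll)).
In Python, from plant import monitor, eyes, ticket, trace, mark_of, env gives the robot as it stands.
- The arm moves only by the shell command python3 -m creep 'ROWS' [OPENING] [FORCE]. ROWS is JSON, a list of rows, each an object of numbers: "x", "y", "z": the shift along the tool's x, y, z in cm; "wx", "wy", "wz": the turn, a rotation vector about the tool's x, y, z in rad. In form: [{"x": .., "y": .., "z": .., "wx": .., "wy": .., "wz": ..}, ...]. A call has 1 to 8 rows; each row is the pose to reach, as a shift and turn from the pose commanded when the call began, along the tool's axes at that moment; what a row does not reach only later rows make up. A row lasts 1/8 s, in which the tool goes at most 62.5 mm and 10.7 degrees, less where a joint would pass 70% of its speed; a pose out of reach is approached as far as the arm can. A call with a gripper value outside its range is refused whole. OPENING is the closure, from 0 (fully open) to 1 (shut), set as the call begins (- or left out, the last holds). The fingers move at their own pace and stop on an object; FORCE is the grip in N (left out, the last holds). Time passes only in rows, so rows that repeat a pose let the fingers close. It gives the time, the measured TCP pose, the force and the opening at its end, in the units of the state.
- monitor.observe(): the state, without advancing time (a new reading comes with each control period).
- eyes.get_image(name): name is "scene" or "top" or "wrist"; returns a dict with "image" (400x640x3 uint8, blue, green, red), "range_z" (400x640 float32, mm along the optical axis (not along the pixel's ray), 0 where there is no reading), "vertical_fov" (degrees; the focal length in pixels is half the picture's height over the tangent of half this angle, whatever the lens; pixels are square), "cx", "cy" (the principal point, pixels), "rvec" (rotation vector, rad) and "tvec" (3), from world to camera coordinates, as OpenCV has them; the wrist camera has in their place "mount" (4x4, takes a point from camera to tool coordinates, whose origin is the TCP and whose axes are the flange's). Camera axes: x right, y down, z forward; pixel columns grow to the right and rows downward; lengths in mm; the calibration is good to about 2 mm. The wrist camera is an equidistant fisheye: a pixel r from the principal point sees the ray r / f radians off the axis. A picture is of the moment at which its call begins: read the wrist's pose just before it.
- ticket.finish_job(): hands the job in, once; it reports no verdict.
Trained networks look in the newest picture that a camera, given by its name, has taken for a name from the list of things; names that differ only in an ending like _2 or _b are one class to them, and where a whole thing is asked for, a point or a joint stands for the part that bears it (a point fixed in the world has none). Each returns a list of dicts, best first, with "conf" (0 to 1); they miss things now and then, are a little off and sometimes report something else, mostly with a low value. They report only what shows in the picture. A call takes as long as a camera call. They do not tell look-alikes from the thing itself.
- trace(camera, target): "mask" (400x640 bool, what is visible of it).
- mark_of(camera, target): "centre" ([x, y, z] in mm, in world coordinates, good to about 4 mm: a listed point, or the origin of a listed thing).
The state is a dict: "time_s": time; "joint_pos": joint angles; "dq": joint speeds; "joint_torque": joint torques, N m; "eef_pos": TCP position; "tool_rot": TCP orientation; "ft_force": force on the tool from outside, world axes, zero at the start; "wrist_torque": the same for the moment, N m; "opening": finger opening in mm.
Only numpy, scipy, OpenCV 4.12 (cv2) and the standard library are available. Lean on these libraries where they do the work, as an engineer would, in place of code of your own. Each camera call takes 0.05 s, during which the arm holds its last target. There are 200 camera calls.

## Working session

There is one attempt and no reset: what is moved stays moved. The work goes in short steps, Python scripts to look and compute and a shell command to move; the robot and the scene stay as the last step left them, time stands still between calls to the robot, and variables do not carry over. Pictures are saved under pics/ and viewed, about 12 in all and at most 16, crops included, and the job is handed in when it is done.

```bash
mkdir -p pics; ls
cat > h.py <<'E'
import numpy as np, cv2
from plant import monitor, eyes, ticket, trace, mark_of, env
from scipy.spatial.transform import Rotation as Ro
def cloud(im):
    d=im["range_z"]; h,w=d.shape; f=h/2/np.tan(np.radians(im["vertical_fov"])/2)
    v,u=np.mgrid[:h,:w]; p=np.stack([(u-im["cx"])/f*d,(v-im["cy"])/f*d,d],-1)
    R=cv2.Rodrigues(np.array(im["rvec"],float))[0]; t=np.array(im["tvec"],float).ravel()
    P=(p-t)@R; P[d<=0]=np.nan; return P
E
python3 - <<'E'
from h import *
for c in ("scene","top"):
    im=eyes.get_image(c); cv2.imwrite(f"pics/{c}0.png",im["image"]); np.save(f"{c}0.npy",cloud(im))
    for n in ["bishop_xl","bishop_l","bishop_m","bishop_s","pad_1","knight","handwheel"]:
        print(c,n,[(np.round(r["centre"]).tolist(),round(r["conf"],2)) for r in mark_of(c,n)])
print(monitor.observe())
E
```

```text
pics
scene bishop_xl [([445.0, -206.0, 2.0], 0.67)]
scene bishop_l [([566.0, -231.0, 4.0], 0.7), ([540.0, -352.0, 11.0], 0.66), ([493.0, -458.0, 1.0], 0.61), ([699.0, -336.0, -1.0], 0.59), ([417.0, -322.0, 2.0], 0.52), ([557.0, -458.0, -1.0], 0.47)]
scene bishop_m [([566.0, -231.0, 4.0], 0.7), ([540.0, -352.0, 11.0], 0.66), ([493.0, -458.0, 1.0], 0.61), ([699.0, -336.0, -1.0], 0.59), ([417.0, -322.0, 2.0], 0.52), ([557.0, -458.0, -1.0], 0.47)]
scene bishop_s [([566.0, -231.0, 4.0], 0.7), ([540.0, -352.0, 11.0], 0.66), ([493.0, -458.0, 1.0], 0.61), ([699.0, -336.0, -1.0], 0.59), ([417.0, -322.0, 2.0], 0.52), ([557.0, -458.0, -1.0], 0.47)]
scene pad_1 [([534.0, 202.0, 18.0], 0.71), ([524.0, 260.0, 16.0], 0.63), ([545.0, 134.0, 18.0], 0.54)]
scene knight [([569.0, 4.0, 18.0], 0.6)]
scene handwheel [([508.0, 333.0, 18.0], 0.55)]
top bishop_xl [([452.0, -210.0, 2.0], 0.61), ([568.0, -229.0, 5.0], 0.33)]
top bishop_l [([424.0, -322.0, 8.0], 0.68), ([567.0, -229.0, 5.0], 0.61), ([542.0, -347.0, 6.0], 0.57), ([556.0, -455.0, -3.0], 0.57), ([697.0, -338.0, 3.0], 0.44)]
top bishop_m [([424.0, 
[... 537 characters left out ...]
.0], 0.4)]
{'time_s': 0.8, 'joint_pos': array([-1.31609232e+00,  2.20372134e-01,  1.52650406e+00,  1.70161731e-06,
        1.39468523e+00, -1.26116628e-01]), 'dq': array([-1.83798128e-05,  1.51754007e-04, -6.99428518e-04,  1.14016864e-03,
       -1.12678380e-03,  2.62111844e-04]), 'joint_torque': array([-7.74276068e-04, -4.96789312e+01, -3.89709342e+01, -3.86693591e-04,
        6.60299265e-04, -2.54792138e-05]), 'eef_pos': array([ 232.28821625, -580.22766834,  239.31476586]), 'tool_rot': array([3.14156146e+00, 2.26575341e-06, 3.80820335e-01]), 'ft_force': array([0.266785  , 0.08295409, 0.39194109]), 'wrist_torque': array([-0.00880222, -0.02904466, -0.00565001]), 'opening': 85.57072526739971}
```

View pics/scene0.png

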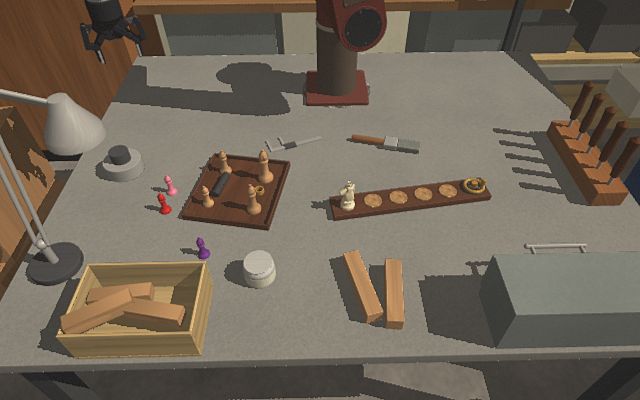

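View pics/top0.png

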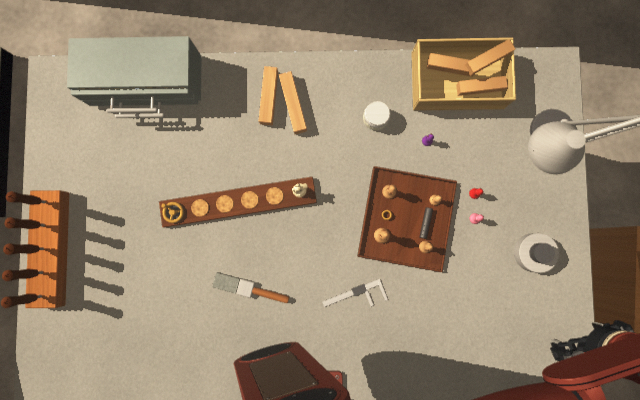

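Beech bishops in top at (382,236), (389,191), (435,200) and (426,246), all inside the tray. The red, pink and purple ones at (476,193), (476,218) and (428,140) are outside it and aren't meant. The knight (299,189) is at the low-y end of the rail and the handwheel (172,212) at the high-y end. Next I'll measure heights and axes from depth and confirm in an enlarged crop.

```bash
cat > meas.py <<'E'
from h import *
def axis(P,c,r=26,zlo=20):
    q=P[np.isfinite(P).all(-1)]; q=q[(np.hypot(q[:,0]-c[0],q[:,1]-c[1])<r)&(q[:,2]>zlo)]
    return q
E
python3 - <<'E'
from meas import *
B=[(448,-208),(567,-230),(541,-350),(421,-322),(568,5),(510,334)]
for c in ("scene","top"):
    P=np.load(c+"0.npy")
    for b in B:
        q=axis(P,b); zt=np.percentile(q[:,2],98); t=q[q[:,2]>zt-14]; 
        print(c,b,len(q),"ztop",round(zt,1),"topcen",np.round((t[:,:2].max(0)+t[:,:2].min(0))/2,1),np.round(np.median(t[:,:2],0),1),"ext",np.round(np.ptp(t[:,:2],axis=0),1))
im=cv2.imread("pics/top0.png"); P=np.load("top0.npy")
# rail outline
f=np.isfinite(P).all(-1)
for n in ("top","scene"):
    P=np.load(n+"0.npy"); m=(P[...,2]>12)&(P[...,2]<26)&(P[...,0]>440)&(P[...,0]<640)&(P[...,1]>-70)&(P[...,1]<400)
    r=cv2.minAreaRect(P[m][:,:2].astype(np.float32)); print(n,"rail",r,np.median(P[m][:,2]))
a=im[155:285,345:500]; b=cv2.imread("pics/scene0.png")[140:235,150:300]
cv2.imwrite("pics/crop.png",np.vstack([cv2.resize(a,(640,290),interpolation=2),cv2.resize(b,(640,300),interpolation=2)]))
E
```

```text
scene (448, -208) 224 ztop 102.4 topcen [ 450.6 -208.4] [ 450.  -208.6] ext [15.2 17.7]
scene (567, -230) 181 ztop 90.8 topcen [ 565.  -230.1] [ 563.8 -229.6] ext [11.7 16.9]
scene (541, -350) 88 ztop 64.7 topcen [ 542.4 -350. ] [ 540.8 -348.5] ext [13.3 15.7]
scene (421, -322) 124 ztop 77.8 topcen [ 419.  -320.9] [ 419.5 -319.1] ext [17.8 17.6]
scene (568, 5) 342 ztop 93.1 topcen [568.6   3.7] [569.4   5.7] ext [19.7 29.7]
scene (510, 334) 226 ztop 59.9 topcen [527.1 346.9] [527.3 346. ] ext [10.6  9.7]
top (448, -208) 123 ztop 104.9 topcen [ 447.5 -208.2] [ 448.5 -207.8] ext [16.9 16.9]
top (567, -230) 90 ztop 91.6 topcen [ 561.4 -230.3] [ 561.5 -229.9] ext [17.8 15.2]
top (541, -350) 48 ztop 67.0 topcen [ 540.  -348.7] [ 539.6 -347.3] ext [13.3 14.7]
top (421, -322) 84 ztop 80.3 topcen [ 418.7 -320.2] [ 418.7 -319.7] ext [14.9 14.4]
top (568, 5) 205 ztop 92.7 topcen [567.    4.1] [566.3   5. ] ext [15.7 27.3]
top (510, 334) 280 ztop 62.3 topcen [527.4 346.6] [527.  346.2] ext [ 9.9 10.6]
top rail ((538.8942260742188, 166.49490356445312), (70.81734466552734, 409.7366027832031), 8.696817398071289) 18.633653692237065
scene rail ((538.3114624023438, 166.89903259277344), (75.78115844726562, 410.0004577636719), 8.692004203796387) 18.925708904198668
```

View pics/crop.png

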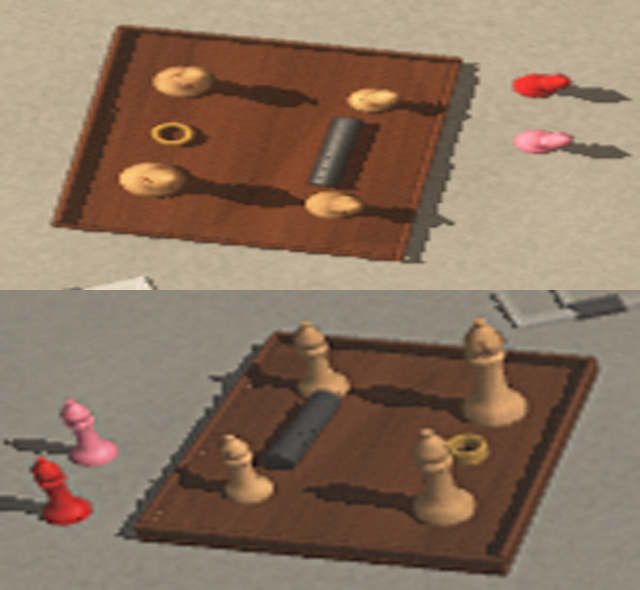

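Both rows of the crop show the four beech bishops in the tray. Depth tops minus the 5 mm floor give about 99 for (449,-208) = xl, 86 for (563,-230) = l, 74 for (419,-320) = m and 61 for (540,-348) = s, which fit the listed heights. Now the pad centres and the first move.

```bash
cat > go.py <<'E'
import sys
from h import *
# go.py x y z [yaw]: shift in tool axes (cm) and wz
a=list(map(float,sys.argv[1:])); s=monitor.observe(); R=Ro.from_euler("xyz",s["tool_rot"])
d=R.inv().apply(np.array(a[:3])-s["eef_pos"])/10
w=(R.inv()*Ro.from_euler("xyz",[np.pi,0,a[3] if len(a)>3 else 1.723])).as_rotvec()
print("t",s["time_s"],"shift cm",d.round(2),"len",np.linalg.norm(d).round(1),"rot",w.round(3),"eef",s["eef_pos"].round(1),"yaw",s["tool_rot"].round(3),"F",s["ft_force"].round(1),"open",round(s["opening"],1))
E
python3 - <<'E'
from h import *
M={}
for n in ("top","scene"):
    P=np.load(n+"0.npy"); im=eyes.get_image(n)
    C=[]
    for r in trace(n,"pad_1"):
        p=P[r["mask"]&np.isfinite(P).all(-1)]; 
        (c,rad)=cv2.minEnclosingCircle(p[:,:2].astype(np.float32))
        C.append([*p[:,:2].mean(0),*c,rad,p[:,2].mean(),r["conf"]])
    print(n,np.round(sorted(C,key=lambda v:v[1]),1).tolist())
E
python3 go.py 449 -208 220
```

```text
top [[554.1, 68.5, 554.4, 68.7, 21.8, 21.1, 0.8], [544.0, 135.3, 543.8, 134.9, 22.1, 20.4, 0.8], [534.7, 198.6, 535.2, 198.7, 22.8, 20.4, 0.8], [523.3, 264.2, 523.4, 264.2, 23.6, 20.6, 0.7]]
scene [[552.8, 68.2, 550.6, 68.4, 25.2, 21.1, 0.6], [544.4, 133.7, 544.3, 134.6, 22.7, 21.4, 0.7], [533.2, 200.0, 532.7, 199.3, 23.0, 21.3, 0.5], [524.4, 263.7, 523.1, 264.4, 24.3, 21.2, 0.6]]
t 1.0 shift cm [ 33.96 -26.5    1.93] len 43.1 rot [-0.     0.    -1.342] eef [ 232.3 -580.2  239.3] yaw [-3.142  0.     0.381] F [-0.1 -0.5 -0.3] open 85.4
```

```bash
python3 -m creep '[{"x":34,"y":-26.5,"z":1.9,"wz":-1.342},{"x":34,"y":-26.5,"z":1.9,"wz":-1.342},{"x":34,"y":-26.5,"z":1.9,"wz":-1.342},{"x":34,"y":-26.5,"z":1.9,"wz":-1.342},{"x":34,"y":-26.5,"z":1.9,"wz":-1.342},{"x":34,"y":-26.5,"z":1.9,"wz":-1.342},{"x":34,"y":-26.5,"z":1.9,"wz":-1.342},{"x":34,"y":-26.5,"z":1.9,"wz":-1.342}]' 0.3 40
python3 go.py 449 -208 220
cat > wr.py <<'E'
from h import *
def wcloud():
    s=monitor.observe(); im=eyes.get_image("wrist"); d=im["range_z"]; h,w=d.shape
    f=h/2/np.tan(np.radians(im["vertical_fov"])/2); v,u=np.mgrid[:h,:w]; dx,dy=u-im["cx"],v-im["cy"]
    r=np.hypot(dx,dy)+1e-9; th=r/f; k=np.tan(np.minimum(th,1.5))/r
    p=np.stack([dx*k*d,dy*k*d,d],-1); m=np.array(im["mount"]); p=p@m[:3,:3].T+m[:3,3]
    P=p@Ro.from_euler("xyz",s["tool_rot"]).as_matrix().T+s["eef_pos"]; P[(d<=0)|(th>1.4)]=np.nan
    return im,P,m
E
python3 - <<'E'
from wr import *
im,P,m=wcloud(); cv2.imwrite("pics/w1.png",im["image"]); print(m.round(2)); np.save("w1.npy",P)
from meas import axis
for b in [(449,-208),(563,-230),(540,-348),(419,-320),(567,5)]:
    q=axis(P,b,30,20)
    if len(q): zt=np.percentile(q[:,2],98); t=q[q[:,2]>zt-14]; print(b,len(q),zt.round(1),((t[:,:2].max(0)+t[:,:2].min(0))/2).round(1),np.ptp(t[:,:2],axis=0).round(1))
for n in ("bishop_xl","bishop_s"): print(n,[(np.round(r["centre"]).tolist(),round(r["conf"],2)) for r in mark_of("wrist",n)])
E
```

```text
t 1.0 shift cm [ 33.96 -26.5    1.93] len 43.1 rot [-0.     0.    -1.342] eef [ 232.3 -580.2  239.3] yaw [-3.142  0.     0.381] F [-0.1 -0.5 -0.3] open 85.4
[[-0.0000e+00 -9.6000e-01 -2.9000e-01  7.3330e+01]
 [ 1.0000e+00 -0.0000e+00 -0.0000e+00  6.0000e-02]
 [ 0.0000e+00 -2.9000e-01  9.6000e-01 -1.3396e+02]
 [ 0.0000e+00  0.0000e+00  0.0000e+00  1.0000e+00]]
bishop_xl []
bishop_s []validation failed for argument at $[0]...
```

View pics/w1.png

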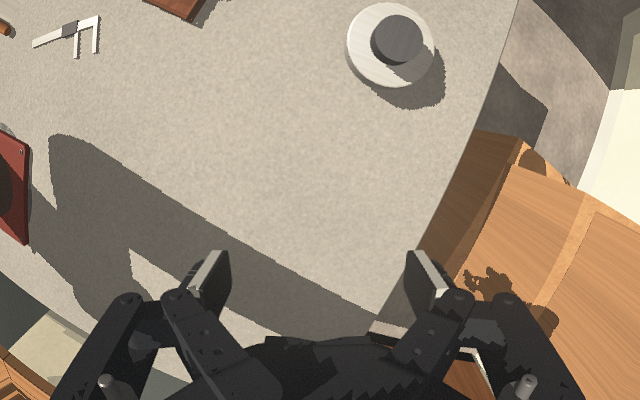

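The move was refused and the arm hasn't moved. The wrist view shows only the bench, with the fingers at the bottom. I'll try again with all six keys.

```bash
python3 -m creep '[{"x":34,"y":-26.5,"z":1.9,"wx":0,"wy":0,"wz":-1.342},{"x":34,"y":-26.5,"z":1.9,"wx":0,"wy":0,"wz":-1.342},{"x":34,"y":-26.5,"z":1.9,"wx":0,"wy":0,"wz":-1.342},{"x":34,"y":-26.5,"z":1.9,"wx":0,"wy":0,"wz":-1.342},{"x":34,"y":-26.5,"z":1.9,"wx":0,"wy":0,"wz":-1.342},{"x":34,"y":-26.5,"z":1.9,"wx":0,"wy":0,"wz":-1.342},{"x":34,"y":-26.5,"z":1.9,"wx":0,"wy":0,"wz":-1.342},{"x":34,"y":-26.5,"z":1.9,"wx":0,"wy":0,"wz":-1.342}]' 0.3 40
python3 go.py 449 -208 220
cat > wl.py <<'E'
import sys
from wr import *
from meas import axis
im,P,m=wcloud(); cv2.imwrite(f"pics/{sys.argv[1]}.png",im["image"]); np.save("w.npy",P)
for b in [(449,-208),(563,-230),(540,-348),(419,-320),(567,5)]:
    q=axis(P,b,30,28)
    if len(q)>30: zt=np.percentile(q[:,2],98); t=q[q[:,2]>zt-14]; print(b,len(q),zt.round(1),((t[:,:2].max(0)+t[:,:2].min(0))/2).round(1),np.ptp(t[:,:2],axis=0).round(1))
for n in ("bishop_xl","bishop_s"): print(n,[(np.round(r["centre"]).tolist(),round(r["conf"],2)) for r in mark_of("wrist",n)])
E
python3 wl.py w2
```

```text
time_s: 2.15
eef_pos: [450.8, -204.5, 220.3]
tool_rot: [3.141, -0.001, 1.731]
ft_force: [-0.6, -0.1, 0.4]
opening: 59.7
t 2.15 shift cm [-0.32 -0.23  0.03] len 0.4 rot [ 0.001 -0.001  0.008] eef [ 450.8 -204.5  220.3] yaw [ 3.141e+00 -1.000e-03  1.731e+00] F [-0.6 -0.1  0.4] open 59.7
(449, -208) 13940 314.8 [ 446.8 -190.9] [53.5 19.3]
(563, -230) 576 91.5 [ 560.3 -230.6] [16.6 17.8]
(540, -348) 242 65.4 [ 538.6 -347.4] [16.  13.3]
(419, -320) 398 78.5 [ 417.4 -319.1] [17.9 14.2]
(567, 5) 986 87.3 [567.3  -6.1] [20.  24.5]
bishop_xl [([447.0, -210.0, 6.0], 0.59)]
bishop_s [([415.0, -319.0, 2.0], 0.93), ([490.0, -450.0, -0.0], 0.62), ([695.0, -335.0, -4.0], 0.62), ([541.0, -350.0, 2.0], 0.57)]
```

```bash
python3 -m creep '[{"x":0,"y":0,"z":0,"wx":0,"wy":0,"wz":0},{"x":0,"y":0,"z":0,"wx":0,"wy":0,"wz":0},{"x":0,"y":0,"z":0,"wx":0,"wy":0,"wz":0}]'
sed -i 's/&(q\[:,2\]>zlo)/\&(q[:,2]>zlo)\&(q[:,2]<115)/' meas.py
python3 wl.py w3; python3 go.py 448.5 -208.5 65
```

```text
time_s: 2.68
eef_pos: [449.1, -208.6, 220.3]
tool_rot: [-3.142, -0.0, 1.721]
ft_force: [-0.2, -0.2, 0.2]
opening: 59.7
(449, -208) 699 104.4 [ 447.7 -208.7] [17.5 16.4]
(563, -230) 583 91.6 [ 560.7 -230.2] [15.8 17. ]
(540, -348) 233 65.9 [ 538.6 -347.9] [14.  13.9]
(419, -320) 390 78.4 [ 417.4 -320.7] [17.7 17.1]
(567, 5) 835 84.8 [568.5  -8.8] [19.2 22. ]
bishop_xl [([447.0, -209.0, 7.0], 0.76)]
bishop_s [([493.0, -451.0, 1.0], 0.72), ([413.0, -320.0, 3.0], 0.71), ([538.0, -349.0, 4.0], 0.67), ([561.0, -232.0, 4.0], 0.64), ([694.0, -335.0, -6.0], 0.46)]
t 2.825 shift cm [-0.03 -0.08 15.53] len 15.5 rot [-0.    -0.    -0.001] eef [ 449.3 -208.1  220.3] yaw [-3.142 -0.     1.722] F [-1.1 -0.   0.7] open 59.6
```

View pics/w3.png

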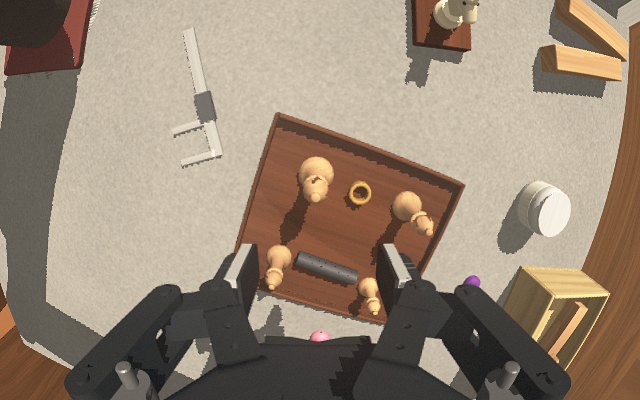

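The wrist view shows xl at (316,178) between the fingers, with nothing else near the jaws. Going down on it.

```bash
python3 -m creep '[{"x":-0.03,"y":-0.16,"z":5,"wx":0,"wy":0,"wz":0},{"x":-0.03,"y":-0.16,"z":10,"wx":0,"wy":0,"wz":0},{"x":-0.03,"y":-0.16,"z":13,"wx":0,"wy":0,"wz":0},{"x":-0.03,"y":-0.16,"z":15.5,"wx":0,"wy":0,"wz":0},{"x":-0.03,"y":-0.16,"z":15.5,"wx":0,"wy":0,"wz":0},{"x":-0.03,"y":-0.16,"z":15.5,"wx":0,"wy":0,"wz":0},{"x":-0.03,"y":-0.16,"z":15.5,"wx":0,"wy":0,"wz":0}]'
python3 -m creep '[{"x":0,"y":0,"z":0,"wx":0,"wy":0,"wz":0},{"x":0,"y":0,"z":0,"wx":0,"wy":0,"wz":0},{"x":0,"y":0,"z":0,"wx":0,"wy":0,"wz":0},{"x":0,"y":0,"z":0,"wx":0,"wy":0,"wz":0},{"x":0,"y":0,"z":0,"wx":0,"wy":0,"wz":0},{"x":0,"y":0,"z":0,"wx":0,"wy":0,"wz":0}]' 1 40
python3 - <<'E'
from h import *
for c in ("wrist","scene"): cv2.imwrite(f"pics/g1{c}.png",eyes.get_image(c)["image"])
a=cv2.imread("pics/g1wrist.png")[100:400,150:470]; b=cv2.resize(cv2.imread("pics/g1scene.png")[80:230,150:310],(320,300))
cv2.imwrite("pics/g1.png",np.hstack([a,b]))
E
```

```text
time_s: 3.7
eef_pos: [449.0, -209.1, 66.9]
tool_rot: [3.14, 0.002, 1.723]
ft_force: [-0.3, 0.3, 0.2]
opening: 59.9
time_s: 4.45
eef_pos: [448.2, -208.7, 66.0]
tool_rot: [3.141, 0.001, 1.723]
ft_force: [-1.8, -0.2, 6.1]
opening: 22.0
```

View pics/g1.png

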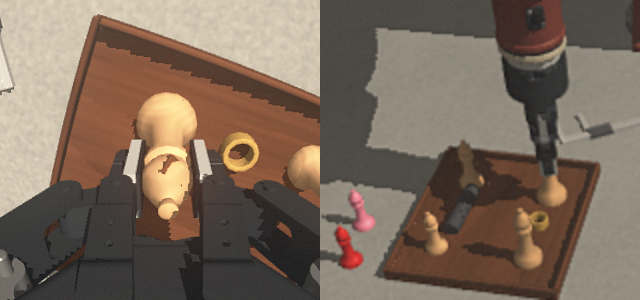

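```bash
python3 -m creep '[{"x":0,"y":0,"z":0,"wx":0,"wy":0,"wz":0},{"x":0,"y":0,"z":0,"wx":0,"wy":0,"wz":0},{"x":0,"y":0,"z":0,"wx":0,"wy":0,"wz":0},{"x":0,"y":0,"z":0,"wx":0,"wy":0,"wz":0}]'
```

```text
time_s: 5.05
eef_pos: [448.2, -208.7, 66.0]
tool_rot: [3.141, 0.001, 1.723]
ft_force: [-0.4, 0.6, 4.8]
opening: 22.2
```

```bash
python3 -m creep '[{"x":0,"y":0,"z":-1,"wx":0,"wy":0,"wz":0},{"x":0,"y":0,"z":-3,"wx":0,"wy":0,"wz":0},{"x":0,"y":0,"z":-7,"wx":0,"wy":0,"wz":0},{"x":0,"y":0,"z":-11,"wx":0,"wy":0,"wz":0},{"x":0,"y":0,"z":-11,"wx":0,"wy":0,"wz":0},{"x":0,"y":0,"z":-11,"wx":0,"wy":0,"wz":0}]'
cat > held.py <<'E'
import sys
from h import *
from scipy.ndimage import label
# tilt and bottom of held piece: cloud points near TCP below the fingertips, seen from scene
s=monitor.observe(); e=s["eef_pos"]
for c in ("scene","top"):
    im=eyes.get_image(c); P=cloud(im); cv2.imwrite(f"pics/{sys.argv[1]}_{c}.png",im["image"])
    d=P-e; m=np.isfinite(P).all(-1)&(np.hypot(d[...,0],d[...,1])<40)&(d[...,2]<-12)&(d[...,2]>-85)
    q=d[m]; 
    if len(q)<20: print(c,len(q)); continue
    print(c,len(q),"zmin",q[:,2].min().round(1))
    for lo in range(-70,-12,8):
        k=q[(q[:,2]>=lo)&(q[:,2]<lo+8)]
        if len(k)>3: print(lo,len(k),np.percentile(k,[3,97],axis=0)[:,:2].round(1).tolist())
print(e.round(1))
E
python3 held.py h1
python3 - <<'E'
from h import *
im=eyes.get_image("wrist")["image"][100:400,150:470]
b=cv2.imread("pics/h1_scene.png")[60:210,180:340]; cv2.imwrite("pics/h1.png",np.hstack([im,cv2.resize(b,(320,300))]))
E
python3 go.py 554 68.6 196
```

```text
time_s: 5.8
eef_pos: [447.5, -208.1, 174.8]
tool_rot: [-3.141, -0.0, 1.723]
ft_force: [0.6, -0.0, -0.8]
opening: 22.2
scene 204 zmin -60.6
-62 32 [[4.1, -18.2], [18.2, 18.9]]
-54 59 [[-5.0, -17.9], [20.4, 19.3]]
-46 52 [[-5.4, -13.9], [13.1, 14.5]]
-38 22 [[2.2, -8.8], [10.9, 9.5]]
-30 26 [[0.0, -7.9], [9.9, 9.2]]
-22 13 [[2.4, -5.7], [8.1, 6.8]]
top 0
[ 447.5 -208.1  174.8]
t 5.95 shift cm [25.7  14.76 -2.21] len 29.7 rot [-0.002 -0.002 -0.   ] eef [ 446.9 -207.8  173.7] yaw [-3.139e+00 -2.000e-03  1.723e+00] F [ 0.2 -0.9 -0.1] open 22.0
```

View pics/h1.png

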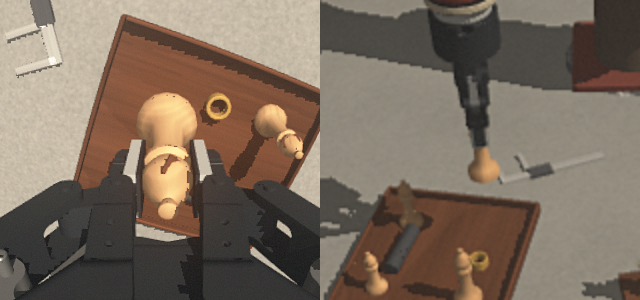

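The xl is held upright: its base is centred under the TCP to within about 1 mm, with the underside 61 mm below. The wrist crop shows the jaws between collar and mitre. Carrying it to the knight-end pad.

```bash
python3 -m creep '[{"x":4,"y":2.3,"z":-1.5,"wx":0,"wy":0,"wz":0},{"x":9,"y":5.2,"z":-1.5,"wx":0,"wy":0,"wz":0},{"x":14.5,"y":8.3,"z":-1.5,"wx":0,"wy":0,"wz":0},{"x":20,"y":11.5,"z":-1.5,"wx":0,"wy":0,"wz":0},{"x":25.7,"y":14.75,"z":-1.5,"wx":0,"wy":0,"wz":0},{"x":25.7,"y":14.75,"z":-1.5,"wx":0,"wy":0,"wz":0},{"x":25.7,"y":14.75,"z":-1.5,"wx":0,"wy":0,"wz":0},{"x":25.7,"y":14.75,"z":-1.5,"wx":0,"wy":0,"wz":0}]'
cat > wp.py <<'E'
from wr import *
im,P,m=wcloud(); cv2.imwrite("pics/wp.png",im["image"]); ok=np.isfinite(P).all(-1)
C=[]
for r in trace("wrist","pad_1"):
    p=P[r["mask"]&ok&(abs(P[...,2]-20)<10)]
    if len(p)>50:
        c,rad=cv2.minEnclosingCircle(p[:,:2].astype(np.float32)); C.append([*p[:,:2].mean(0),*c,rad,p[:,2].mean(),r["conf"]])
print(np.round(sorted(C,key=lambda v:v[1]),1).tolist())
k=ok&(P[...,2]>12)&(P[...,2]<25)&(P[...,0]>440)&(P[...,0]<640)&(P[...,1]>-70)&(P[...,1]<400)
print(cv2.minAreaRect(P[k][:,:2].astype(np.float32)))
E
python3 wp.py; python3 go.py 554 68.6 82
```

```text
time_s: 6.95
eef_pos: [554.2, 66.7, 189.6]
tool_rot: [-3.14, 0.0, 1.721]
ft_force: [-0.1, -0.2, -0.7]
opening: 21.9
[[553.1, 71.7, 553.2, 68.9, 23.1, 20.2, 0.9], [543.2, 133.8, 543.5, 134.0, 23.4, 20.3, 0.7], [533.4, 198.6, 533.7, 199.6, 23.7, 20.3, 0.6], [526.0, 246.2, 526.0, 249.3, 16.2, 20.1, 0.7]]
((545.598876953125, 119.05003356933594), (71.22283935546875, 267.2384033203125), 8.472163200378418)
t 7.05 shift cm [ 2.100e-01 -1.000e-02  1.081e+01] len 10.8 rot [-0.     0.    -0.002] eef [554.5  66.5 190.1] yaw [-3.141  0.     1.721] F [-0.2  0.3 -0.9] open 21.9
```

View pics/wp.png

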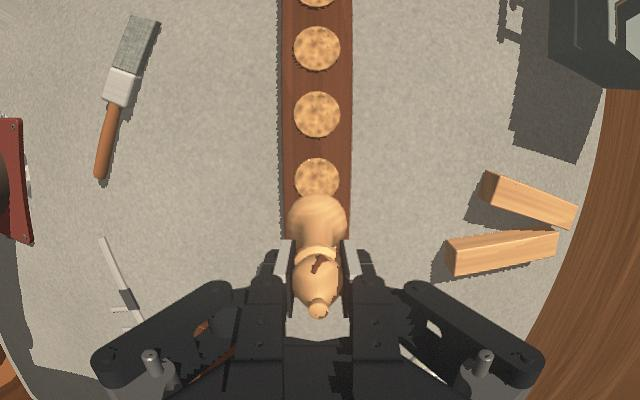

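The view shows the pads at (317,180), (317,114) and (317,48), lined up with the jaws; the piece is above the nearest free pad. Lowering it.

```bash
python3 -m creep '[{"x":0.2,"y":-0.08,"z":4,"wx":0,"wy":0,"wz":0},{"x":0.2,"y":-0.08,"z":8,"wx":0,"wy":0,"wz":0},{"x":0.2,"y":-0.08,"z":9.6,"wx":0,"wy":0,"wz":0},{"x":0.2,"y":-0.08,"z":10.2,"wx":0,"wy":0,"wz":0},{"x":0.2,"y":-0.08,"z":10.5,"wx":0,"wy":0,"wz":0},{"x":0.2,"y":-0.08,"z":10.7,"wx":0,"wy":0,"wz":0},{"x":0.2,"y":-0.08,"z":10.8,"wx":0,"wy":0,"wz":0},{"x":0.2,"y":-0.08,"z":10.8,"wx":0,"wy":0,"wz":0}]'
python3 held.py p1; python3 go.py 553.6 68.6 82
```

```text
time_s: 8.05
eef_pos: [554.0, 69.9, 82.7]
tool_rot: [3.141, 0.0, 1.723]
ft_force: [0.7, 0.5, 0.2]
opening: 22.0
scene 659 zmin -84.9
-70 328 [[-32.0, -35.8], [33.5, 36.4]]
-62 74 [[-22.9, -32.9], [29.0, 29.5]]
-54 67 [[-10.0, -18.7], [17.0, 16.7]]
-46 50 [[-5.2, -13.9], [14.2, 13.4]]
-38 17 [[-1.4, -9.9], [8.4, 6.9]]
-30 20 [[1.3, -8.4], [9.8, 6.5]]
-22 12 [[-1.0, -8.6], [8.5, 4.9]]
top 55 zmin -71.6
-70 47 [[-27.3, -37.4], [12.0, 29.9]]
-62 7 [[-24.8, -37.1], [17.1, -30.2]]
[554.   69.9  82.7]
t 8.15 shift cm [-0.12 -0.05  0.06] len 0.1 rot [ 0.  0. -0.] eef [553.9  69.9  82.6] yaw [3.141 0.    1.723] F [ 0.3 -0.  -0.4] open 22.1
```

```bash
python3 -m creep '[{"x":-0.1,"y":-0.04,"z":0.05,"wx":0,"wy":0,"wz":0},{"x":-0.1,"y":-0.04,"z":0.1,"wx":0,"wy":0,"wz":0},{"x":-0.1,"y":-0.04,"z":0.13,"wx":0,"wy":0,"wz":0},{"x":-0.1,"y":-0.04,"z":0.13,"wx":0,"wy":0,"wz":0}]'
```

```text
time_s: 8.65
eef_pos: [553.8, 68.8, 82.0]
tool_rot: [3.141, 0.0, 1.723]
ft_force: [-2.3, 0.9, 6.5]
opening: 22.3
```

```bash
python3 -m creep '[{"x":0,"y":0,"z":0,"wx":0,"wy":0,"wz":0},{"x":0,"y":0,"z":0,"wx":0,"wy":0,"wz":0},{"x":0,"y":0,"z":0,"wx":0,"wy":0,"wz":0},{"x":0,"y":0,"z":0,"wx":0,"wy":0,"wz":0},{"x":0,"y":0,"z":0,"wx":0,"wy":0,"wz":0}]' 0.3 40
python3 -m creep '[{"x":0,"y":0,"z":-3,"wx":0,"wy":0,"wz":0},{"x":0,"y":0,"z":-7,"wx":0,"wy":0,"wz":0},{"x":0,"y":0,"z":-11,"wx":0,"wy":0,"wz":0},{"x":0,"y":0,"z":-11,"wx":0,"wy":0,"wz":0}]'
cat > chk.py <<'E'
import sys
from wr import *
# pieces on rail, from every camera: top of mitre and base ring
pads=np.array([(553.6,68.8),(543.7,134.),(533.8,199.3),(523.9,264.4)])
src={c:cloud(eyes.get_image(c)) for c in ("scene","top")}; im,src["wrist"],_=wcloud(); cv2.imwrite(f"pics/{sys.argv[1]}.png",im["image"])
for i in map(int,sys.argv[2]):
    for c,P in src.items():
        q=P[np.isfinite(P).all(-1)]; d=np.hypot(*(q[:,:2]-pads[i]).T); q=q[(d<30)&(q[:,2]>50)&(q[:,2]<125)]
        if len(q)<15: continue
        zt=np.percentile(q[:,2],98); t=q[q[:,2]>zt-14]; print(i,c,len(q),"z",zt.round(1),"off",((t[:,:2].max(0)+t[:,:2].min(0))/2-pads[i]).round(1))
E
python3 chk.py c1 0; python3 go.py 561 -230.2 185
```

```text
time_s: 9.28
eef_pos: [553.4, 68.8, 80.9]
tool_rot: [-3.142, 0.0, 1.723]
ft_force: [-0.6, -0.2, -0.1]
opening: 59.8
time_s: 9.78
eef_pos: [556.1, 68.8, 195.4]
tool_rot: [3.134, 0.001, 1.723]
ft_force: [-0.0, 0.4, 0.2]
opening: 59.7
0 scene 191 z 120.5 off [1.3 0.5]
0 wrist 968 z 120.5 off [-0.2  0.6]
t 9.925 shift cm [-29.68  -3.72   0.5 ] len 29.9 rot [-0.001 -0.    -0.   ] eef [552.8  68.8 190.1] yaw [-3.14  -0.     1.723] F [ 0.4  0.3 -0.1] open 59.5
```

View pics/c1.png

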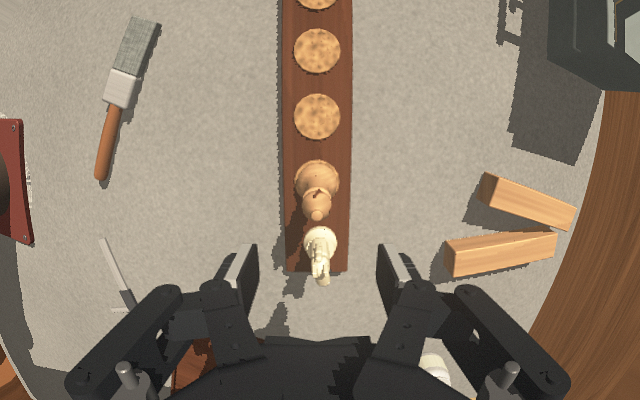

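The xl stands on pad (317,182), within about 1 mm by scene and wrist, and the knight at (320,250) hasn't moved. Next, bishop_l.

```bash
python3 -m creep '[{"x":-6,"y":-0.8,"z":0.5,"wx":0,"wy":0,"wz":0},{"x":-12,"y":-1.6,"z":0.5,"wx":0,"wy":0,"wz":0},{"x":-18,"y":-2.4,"z":0.5,"wx":0,"wy":0,"wz":0},{"x":-24,"y":-3.1,"z":0.5,"wx":0,"wy":0,"wz":0},{"x":-29.7,"y":-3.75,"z":0.5,"wx":0,"wy":0,"wz":0},{"x":-29.7,"y":-3.75,"z":0.5,"wx":0,"wy":0,"wz":0},{"x":-29.7,"y":-3.75,"z":0.5,"wx":0,"wy":0,"wz":0},{"x":-29.7,"y":-3.75,"z":0.5,"wx":0,"wy":0,"wz":0}]'
python3 wl.py w4;python3 go.py 561 -230.2 55
```

```text
time_s: 10.92
eef_pos: [561.1, -228.7, 185.1]
tool_rot: [-3.14, -0.001, 1.724]
ft_force: [-0.0, 0.5, 0.2]
opening: 60.1
(563, -230) 669 91.9 [ 561.9 -230.7] [17.3 16.5]
(540, -348) 314 65.5 [ 539.1 -346.6] [15.8 12.2]
(419, -320) 478 78.3 [ 418.4 -320. ] [15.  15.4]
bishop_xl []
bishop_s [([559.0, -230.0, 2.0], 0.7), ([417.0, -319.0, 1.0], 0.58), ([536.0, -348.0, 3.0], 0.58), ([555.0, -456.0, 2.0], 0.48), ([694.0, -333.0, -4.0], 0.47)]
t 11.075 shift cm [-0.1  -0.07 13.1 ] len 13.1 rot [-0.    -0.     0.002] eef [ 561.6 -229.1  186. ] yaw [-3.142 -0.     1.725] F [0.5 0.4 0.7] open 59.8
```

```bash
python3 -m creep '[{"x":-0.1,"y":-0.02,"z":5,"wx":0,"wy":0,"wz":0},{"x":-0.1,"y":-0.02,"z":9,"wx":0,"wy":0,"wz":0},{"x":-0.1,"y":-0.02,"z":11.5,"wx":0,"wy":0,"wz":0},{"x":-0.1,"y":-0.02,"z":13,"wx":0,"wy":0,"wz":0},{"x":-0.1,"y":-0.02,"z":13,"wx":0,"wy":0,"wz":0},{"x":-0.1,"y":-0.02,"z":13,"wx":0,"wy":0,"wz":0}]'
python3 -m creep '[{"x":0,"y":0,"z":0,"wx":0,"wy":0,"wz":0},{"x":0,"y":0,"z":0,"wx":0,"wy":0,"wz":0},{"x":0,"y":0,"z":0,"wx":0,"wy":0,"wz":0},{"x":0,"y":0,"z":0,"wx":0,"wy":0,"wz":0},{"x":0,"y":0,"z":0,"wx":0,"wy":0,"wz":0},{"x":0,"y":0,"z":0,"wx":0,"wy":0,"wz":0},{"x":0,"y":0,"z":0,"wx":0,"wy":0,"wz":0}]' 1 40
python3 -m creep '[{"x":0,"y":0,"z":-1,"wx":0,"wy":0,"wz":0},{"x":0,"y":0,"z":-3,"wx":0,"wy":0,"wz":0},{"x":0,"y":0,"z":-7,"wx":0,"wy":0,"wz":0},{"x":0,"y":0,"z":-11,"wx":0,"wy":0,"wz":0},{"x":0,"y":0,"z":-13,"wx":0,"wy":0,"wz":0},{"x":0,"y":0,"z":-13,"wx":0,"wy":0,"wz":0},{"x":0,"y":0,"z":-13,"wx":0,"wy":0,"wz":0}]'
python3 held.py h2; python3 go.py 543.7 134 186
```

```text
time_s: 11.82
eef_pos: [562.3, -231.8, 57.4]
tool_rot: [3.14, 0.001, 1.723]
ft_force: [-0.2, -0.2, 0.6]
opening: 59.8
time_s: 12.7
eef_pos: [562.0, -231.8, 57.1]
tool_rot: [3.14, 0.001, 1.723]
ft_force: [-1.2, 0.9, 5.0]
opening: 19.7
time_s: 13.58
eef_pos: [560.4, -231.0, 184.2]
tool_rot: [-3.139, -0.002, 1.723]
ft_force: [-0.1, 0.3, -1.0]
opening: 19.7
scene 180 zmin -52.0
-54 26 [[1.8, -11.5], [17.4, 17.8]]
-46 72 [[-5.7, -13.3], [17.4, 18.5]]
-38 46 [[-2.9, -9.5], [11.8, 13.2]]
-30 22 [[-0.9, -6.2], [9.5, 9.5]]
-22 14 [[3.3, -4.2], [8.5, 8.4]]
top 53 zmin -52.9
-54 10 [[-15.1, 6.5], [8.4, 17.7]]
-46 28 [[-16.4, -0.4], [6.0, 18.0]]
-38 15 [[-12.2, 7.4], [4.3, 15.5]]
[ 560.4 -231.   184.2]
t 13.675 shift cm [36.31  3.89 -0.16] len 36.5 rot [-0.003 -0.002 -0.   ] eef [ 560.2 -230.9  183.7] yaw [-3.139e+00 -2.000e-03  1.723e+00] F [1.1 0.7 0.8] open 19.5
```

The l is held upright, offset +2 mm in y from the TCP, with its underside 52 mm below. I'll carry it higher to clear the placed xl.

```bash
python3 -m creep '[{"x":4,"y":0.4,"z":-3,"wx":0,"wy":0,"wz":0},{"x":10,"y":1.1,"z":-4,"wx":0,"wy":0,"wz":0},{"x":16,"y":1.7,"z":-4,"wx":0,"wy":0,"wz":0},{"x":22,"y":2.4,"z":-4,"wx":0,"wy":0,"wz":0},{"x":28,"y":3,"z":-4,"wx":0,"wy":0,"wz":0},{"x":33,"y":3.6,"z":-4,"wx":0,"wy":0,"wz":0},{"x":36.15,"y":3.9,"z":-4,"wx":0,"wy":0,"wz":0},{"x":36.15,"y":3.9,"z":-4,"wx":0,"wy":0,"wz":0}]'
python3 -m creep '[{"x":0,"y":0,"z":0,"wx":0,"wy":0,"wz":0},{"x":0,"y":0,"z":0,"wx":0,"wy":0,"wz":0}]'
python3 go.py 543.7 132.2 73
```

```text
time_s: 14.68
eef_pos: [544.0, 133.8, 224.4]
tool_rot: [-3.139, -0.0, 1.726]
ft_force: [-0.9, 0.3, -0.1]
opening: 19.4
time_s: 14.92
eef_pos: [545.1, 130.6, 225.5]
tool_rot: [-3.141, 0.0, 1.721]
ft_force: [-0.1, 0.4, 0.0]
opening: 19.5
t 14.925 shift cm [ 0.18 -0.1  15.25] len 15.3 rot [-0.001  0.    -0.002] eef [545.1 130.6 225.5] yaw [-3.141  0.     1.721] F [-0.1  0.4  0. ] open 19.5
```

```bash
python3 -m creep '[{"x":0.18,"y":-0.1,"z":5,"wx":0,"wy":0,"wz":0},{"x":0.18,"y":-0.1,"z":10,"wx":0,"wy":0,"wz":0},{"x":0.18,"y":-0.1,"z":13,"wx":0,"wy":0,"wz":0},{"x":0.18,"y":-0.1,"z":14.4,"wx":0,"wy":0,"wz":0},{"x":0.18,"y":-0.1,"z":14.9,"wx":0,"wy":0,"wz":0},{"x":0.18,"y":-0.1,"z":15,"wx":0,"wy":0,"wz":0},{"x":0.18,"y":-0.1,"z":15,"wx":0,"wy":0,"wz":0},{"x":0.18,"y":-0.1,"z":15,"wx":0,"wy":0,"wz":0}]'
python3 held.py p2; python3 go.py 543.7 132.2 73
```

```text
time_s: 15.92
eef_pos: [544.6, 133.5, 77.1]
tool_rot: [3.14, 0.0, 1.723]
ft_force: [0.3, -1.1, -0.7]
opening: 19.6
scene 648 zmin -80.7
-70 47 [[22.5, -21.7], [35.2, 26.6]]
-62 375 [[-31.6, -35.4], [32.5, 35.8]]
-54 32 [[-9.7, -16.1], [19.4, 12.9]]
-46 58 [[-5.3, -15.1], [16.4, 16.1]]
-38 37 [[-2.8, -10.1], [12.8, 13.1]]
-30 22 [[-0.4, -7.9], [8.0, 9.6]]
-22 11 [[-4.3, -6.2], [8.2, 4.9]]
top 217 zmin -81.3
-70 30 [[-31.9, -35.0], [25.0, -13.8]]
-62 166 [[-29.2, -38.0], [31.2, -14.2]]
-54 13 [[-13.0, -28.4], [26.8, -15.3]]
[544.6 133.5  77.1]
t 16.025 shift cm [-0.12 -0.08  0.37] len 0.4 rot [ 0.001  0.    -0.   ] eef [544.3 133.5  76.7] yaw [3.14  0.    1.723] F [ 0.2 -0.3 -0.5] open 19.8
```

```bash
python3 -m creep '[{"x":-0.09,"y":-0.07,"z":0.2,"wx":0,"wy":0,"wz":0},{"x":-0.09,"y":-0.07,"z":0.3,"wx":0,"wy":0,"wz":0},{"x":-0.09,"y":-0.07,"z":0.35,"wx":0,"wy":0,"wz":0},{"x":-0.09,"y":-0.07,"z":0.38,"wx":0,"wy":0,"wz":0},{"x":-0.09,"y":-0.07,"z":0.38,"wx":0,"wy":0,"wz":0}]'
```

```text
time_s: 16.65
eef_pos: [543.4, 132.4, 73.0]
tool_rot: [-3.142, 0.0, 1.723]
ft_force: [-3.5, -1.0, 6.8]
opening: 19.8
```

Contact at 6.8 N, so I'll release and retreat.

```bash
python3 -m creep '[{"x":0,"y":0,"z":0,"wx":0,"wy":0,"wz":0},{"x":0,"y":0,"z":0,"wx":0,"wy":0,"wz":0},{"x":0,"y":0,"z":0,"wx":0,"wy":0,"wz":0},{"x":0,"y":0,"z":0,"wx":0,"wy":0,"wz":0},{"x":0,"y":0,"z":0,"wx":0,"wy":0,"wz":0}]' 0.3 40
python3 -m creep '[{"x":0,"y":0,"z":-3,"wx":0,"wy":0,"wz":0},{"x":0,"y":0,"z":-7,"wx":0,"wy":0,"wz":0},{"x":0,"y":0,"z":-12,"wx":0,"wy":0,"wz":0},{"x":0,"y":0,"z":-12,"wx":0,"wy":0,"wz":0},{"x":0,"y":0,"z":-12,"wx":0,"wy":0,"wz":0}]'
python3 chk.py c2 01; python3 go.py 418.3 -320.1 185
```

```text
time_s: 17.27
eef_pos: [543.3, 132.4, 72.1]
tool_rot: [-3.141, -0.0, 1.723]
ft_force: [-0.3, 0.4, 0.9]
opening: 59.6
time_s: 17.9
eef_pos: [543.1, 132.4, 191.9]
tool_rot: [-3.141, -0.0, 1.723]
ft_force: [-0.3, 0.1, -0.7]
opening: 59.5
0 scene 185 z 120.3 off [4.2 0.2]
0 top 85 z 121.5 off [ 0.3 -1.6]
0 wrist 1068 z 120.3 off [-0.2  1.7]
1 scene 137 z 108.2 off [ 1.9 -0.3]
1 top 34 z 101.5 off [ 0.2 -7.4]
1 wrist 683 z 107.8 off [-1.   0.2]
t 18.05 shift cm [-42.84 -19.09   0.58] len 46.9 rot [-0.003 -0.    -0.   ] eef [542.2 132.3 190.3] yaw [-3.138 -0.     1.723] F [ 0.7 -0.2  1.2] open 59.8
```

View pics/c2.png

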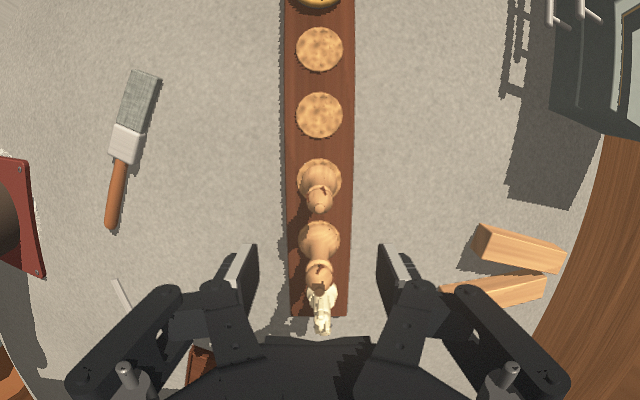

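The l (319,178) stands on its pad beside xl (319,240). Next, bishop_m.

```bash
python3 -m creep '[{"x":-5,"y":-2.2,"z":0,"wx":0,"wy":0,"wz":0},{"x":-11,"y":-4.9,"z":0,"wx":0,"wy":0,"wz":0},{"x":-17,"y":-7.6,"z":0,"wx":0,"wy":0,"wz":0},{"x":-23,"y":-10.2,"z":0,"wx":0,"wy":0,"wz":0},{"x":-29,"y":-12.9,"z":0,"wx":0,"wy":0,"wz":0},{"x":-35,"y":-15.6,"z":0,"wx":0,"wy":0,"wz":0},{"x":-40,"y":-17.8,"z":0,"wx":0,"wy":0,"wz":0},{"x":-42.8,"y":-19.05,"z":0,"wx":0,"wy":0,"wz":0}]'
python3 -m creep '[{"x":0,"y":0,"z":0,"wx":0,"wy":0,"wz":0},{"x":0,"y":0,"z":0,"wx":0,"wy":0,"wz":0},{"x":0,"y":0,"z":0,"wx":0,"wy":0,"wz":0}]'
python3 wl.py w5;python3 go.py 418.3 -320.1 45
```

```text
time_s: 19.05
eef_pos: [418.1, -321.7, 190.9]
tool_rot: [-3.14, -0.001, 1.721]
ft_force: [0.6, 0.4, -0.4]
opening: 59.9
time_s: 19.42
eef_pos: [420.1, -318.1, 191.7]
tool_rot: [-3.141, -0.001, 1.724]
ft_force: [0.1, 0.5, -1.2]
opening: 59.9
(540, -348) 311 65.9 [ 538.2 -348.9] [15.  15.3]
(419, -320) 462 79.0 [ 416.9 -320.9] [17.  17.3]
bishop_xl [([539.0, -350.0, 4.0], 0.68)]
bishop_s [([491.0, -454.0, 0.0], 0.91), ([415.0, -320.0, 3.0], 0.86), ([695.0, -335.0, -2.0], 0.84), ([540.0, -350.0, 6.0], 0.77)]
t 19.575 shift cm [-0.13 -0.22 14.72] len 14.7 rot [ 0.    -0.     0.001] eef [ 420.2 -318.5  192.2] yaw [ 3.142 -0.     1.724] F [-0.7  0.2  0. ] open 59.6
```

```bash
python3 -m creep '[{"x":-0.13,"y":-0.25,"z":5,"wx":0,"wy":0,"wz":0},{"x":-0.13,"y":-0.25,"z":10,"wx":0,"wy":0,"wz":0},{"x":-0.13,"y":-0.25,"z":13,"wx":0,"wy":0,"wz":0},{"x":-0.13,"y":-0.25,"z":14.6,"wx":0,"wy":0,"wz":0},{"x":-0.13,"y":-0.25,"z":14.6,"wx":0,"wy":0,"wz":0},{"x":-0.13,"y":-0.25,"z":14.6,"wx":0,"wy":0,"wz":0}]'
python3 -m creep '[{"x":0,"y":0,"z":0,"wx":0,"wy":0,"wz":0},{"x":0,"y":0,"z":0,"wx":0,"wy":0,"wz":0},{"x":0,"y":0,"z":0,"wx":0,"wy":0,"wz":0},{"x":0,"y":0,"z":0,"wx":0,"wy":0,"wz":0},{"x":0,"y":0,"z":0,"wx":0,"wy":0,"wz":0},{"x":0,"y":0,"z":0,"wx":0,"wy":0,"wz":0},{"x":0,"y":0,"z":0,"wx":0,"wy":0,"wz":0}]' 1 40
python3 -m creep '[{"x":0,"y":0,"z":-1,"wx":0,"wy":0,"wz":0},{"x":0,"y":0,"z":-3,"wx":0,"wy":0,"wz":0},{"x":0,"y":0,"z":-7,"wx":0,"wy":0,"wz":0},{"x":0,"y":0,"z":-11,"wx":0,"wy":0,"wz":0},{"x":0,"y":0,"z":-15,"wx":0,"wy":0,"wz":0},{"x":0,"y":0,"z":-17,"wx":0,"wy":0,"wz":0},{"x":0,"y":0,"z":-17,"wx":0,"wy":0,"wz":0},{"x":0,"y":0,"z":-17,"wx":0,"wy":0,"wz":0}]'
python3 held.py h3; python3 go.py 533.8 199.3 215
```

```text
time_s: 20.32
eef_pos: [418.6, -322.0, 47.8]
tool_rot: [3.14, 0.002, 1.723]
ft_force: [0.4, -0.4, 0.9]
opening: 59.8
time_s: 21.2
eef_pos: [418.0, -321.7, 47.0]
tool_rot: [3.141, 0.001, 1.723]
ft_force: [-1.6, 0.1, 5.4]
opening: 17.3
time_s: 22.2
eef_pos: [417.0, -320.6, 215.0]
tool_rot: [-3.14, -0.002, 1.723]
ft_force: [-0.4, -0.1, -0.8]
opening: 17.6
scene 121 zmin -42.4
-46 13 [[1.6, -11.4], [15.9, 16.4]]
-38 58 [[-4.3, -11.9], [15.4, 15.8]]
-30 30 [[-2.2, -8.3], [10.7, 11.6]]
-22 20 [[0.2, -4.0], [8.8, 7.8]]
top 18
[ 417.  -320.6  215. ]
t 22.3 shift cm [4.960e+01 1.943e+01 3.000e-02] len 53.3 rot [-0.002 -0.002 -0.   ] eef [ 416.8 -320.4  214.4] yaw [-3.140e+00 -2.000e-03  1.723e+00] F [-0.1 -0.5 -0.3] open 17.2
```

```bash
python3 -m creep '[{"x":5,"y":1.95,"z":0,"wx":0,"wy":0,"wz":0},{"x":10.7,"y":4.2,"z":0,"wx":0,"wy":0,"wz":0},{"x":16.5,"y":6.4,"z":0,"wx":0,"wy":0,"wz":0},{"x":22.3,"y":8.7,"z":0,"wx":0,"wy":0,"wz":0},{"x":28,"y":10.9,"z":0,"wx":0,"wy":0,"wz":0},{"x":33.8,"y":13.2,"z":0,"wx":0,"wy":0,"wz":0},{"x":39.5,"y":15.5,"z":0,"wx":0,"wy":0,"wz":0},{"x":44.5,"y":17.4,"z":0,"wx":0,"wy":0,"wz":0}]'
python3 -m creep '[{"x":3.5,"y":1.4,"z":0,"wx":0,"wy":0,"wz":0},{"x":4.9,"y":2,"z":0,"wx":0,"wy":0,"wz":0},{"x":4.9,"y":2,"z":0,"wx":0,"wy":0,"wz":0},{"x":4.9,"y":2,"z":0,"wx":0,"wy":0,"wz":0},{"x":4.9,"y":2,"z":0,"wx":0,"wy":0,"wz":0}]'
python3 go.py 533.8 197.7 63
```

```text
time_s: 23.3
eef_pos: [521.7, 147.3, 214.9]
tool_rot: [-3.14, -0.0, 1.724]
ft_force: [0.4, -0.3, -0.1]
opening: 17.3
time_s: 23.92
eef_pos: [534.5, 195.2, 216.2]
tool_rot: [-3.141, 0.0, 1.721]
ft_force: [1.1, 0.7, -1.1]
opening: 17.1
t 23.925 shift cm [ 0.26 -0.03 15.32] len 15.3 rot [-0.     0.    -0.002] eef [534.5 195.2 216.2] yaw [-3.141  0.     1.721] F [ 1.1  0.7 -1.1] open 17.1
```

```bash
python3 -m creep '[{"x":0.2,"y":-0.03,"z":5,"wx":0,"wy":0,"wz":0},{"x":0.2,"y":-0.03,"z":10,"wx":0,"wy":0,"wz":0},{"x":0.2,"y":-0.03,"z":13,"wx":0,"wy":0,"wz":0},{"x":0.2,"y":-0.03,"z":14.4,"wx":0,"wy":0,"wz":0},{"x":0.2,"y":-0.03,"z":14.9,"wx":0,"wy":0,"wz":0},{"x":0.2,"y":-0.03,"z":15,"wx":0,"wy":0,"wz":0},{"x":0.2,"y":-0.03,"z":15,"wx":0,"wy":0,"wz":0},{"x":0.2,"y":-0.03,"z":15,"wx":0,"wy":0,"wz":0}]'
python3 held.py p3; python3 go.py 533.8 197.7 63
```

```text
time_s: 24.92
eef_pos: [534.6, 198.6, 67.3]
tool_rot: [3.14, -0.0, 1.723]
ft_force: [0.7, 0.6, -0.3]
opening: 16.9
scene 606 zmin -70.4
-70 53 [[27.7, -15.4], [37.3, 24.1]]
-62 30 [[28.1, -11.0], [34.8, 26.4]]
-54 369 [[-30.4, -35.3], [33.1, 36.6]]
-46 58 [[-20.2, -30.0], [23.1, 21.8]]
-38 50 [[-10.0, -14.3], [14.2, 13.1]]
-30 32 [[-8.6, -10.0], [11.3, 10.6]]
-22 13 [[-1.9, -6.8], [8.2, 5.0]]
top 356 zmin -73.1
-70 15 [[-38.7, -17.7], [38.6, 1.5]]
-62 13 [[-35.5, -23.4], [30.7, 0.8]]
-54 229 [[-31.8, -37.0], [33.8, -1.2]]
-46 60 [[-29.6, -31.1], [25.5, -5.0]]
-38 25 [[-14.4, -14.2], [9.4, -4.0]]
-30 9 [[-4.3, -12.0], [9.7, -7.5]]
[534.6 198.6  67.3]
t 25.025 shift cm [-0.08 -0.06  0.39] len 0.4 rot [ 0.001 -0.    -0.   ] eef [534.3 198.6  66.9] yaw [ 3.141 -0.     1.723] F [-0.2 -0.4  0. ] open 17.3
```

```bash
python3 -m creep '[{"x":-0.03,"y":-0.06,"z":0.2,"wx":0,"wy":0,"wz":0},{"x":-0.03,"y":-0.06,"z":0.3,"wx":0,"wy":0,"wz":0},{"x":-0.03,"y":-0.06,"z":0.36,"wx":0,"wy":0,"wz":0},{"x":-0.03,"y":-0.06,"z":0.41,"wx":0,"wy":0,"wz":0},{"x":-0.03,"y":-0.06,"z":0.41,"wx":0,"wy":0,"wz":0}]'
```

```text
time_s: 25.65
eef_pos: [533.5, 198.1, 63.1]
tool_rot: [3.141, -0.0, 1.723]
ft_force: [-3.0, 0.5, 7.8]
opening: 17.1
```

```bash
python3 -m creep '[{"x":0,"y":0,"z":0,"wx":0,"wy":0,"wz":0},{"x":0,"y":0,"z":0,"wx":0,"wy":0,"wz":0},{"x":0,"y":0,"z":0,"wx":0,"wy":0,"wz":0},{"x":0,"y":0,"z":0,"wx":0,"wy":0,"wz":0},{"x":0,"y":0,"z":0,"wx":0,"wy":0,"wz":0}]' 0.3 40
python3 -m creep '[{"x":0,"y":0,"z":-3,"wx":0,"wy":0,"wz":0},{"x":0,"y":0,"z":-7,"wx":0,"wy":0,"wz":0},{"x":0,"y":0,"z":-12,"wx":0,"wy":0,"wz":0},{"x":0,"y":0,"z":-13,"wx":0,"wy":0,"wz":0},{"x":0,"y":0,"z":-13,"wx":0,"wy":0,"wz":0}]'
python3 chk.py c3 12; python3 go.py 538.8 -348.1 190
```

```text
time_s: 26.28
eef_pos: [533.3, 198.0, 62.0]
tool_rot: [-3.141, 0.0, 1.723]
ft_force: [-0.3, -0.7, 0.7]
opening: 59.9
time_s: 26.9
eef_pos: [533.7, 198.2, 192.7]
tool_rot: [3.14, -0.0, 1.723]
ft_force: [0.2, 1.1, -0.6]
opening: 59.7
1 scene 138 z 108.5 off [ 1.7 -0.7]
1 top 72 z 109.1 off [-0.4 -2.4]
1 wrist 750 z 107.3 off [-0.4  1.9]
2 scene 95 z 94.3 off [ 0.7 -2.3]
2 top 54 z 96.0 off [ 0. -2.]
2 wrist 487 z 94.9 off [-0.8 -0.5]
t 27.05 shift cm [-5.406e+01 -7.610e+00  4.000e-02] len 54.6 rot [-0.003  0.    -0.   ] eef [532.2 197.7 190. ] yaw [-3.138  0.     1.723] F [ 0.3  0.2 -0.3] open 60.0
```

View pics/c3.png

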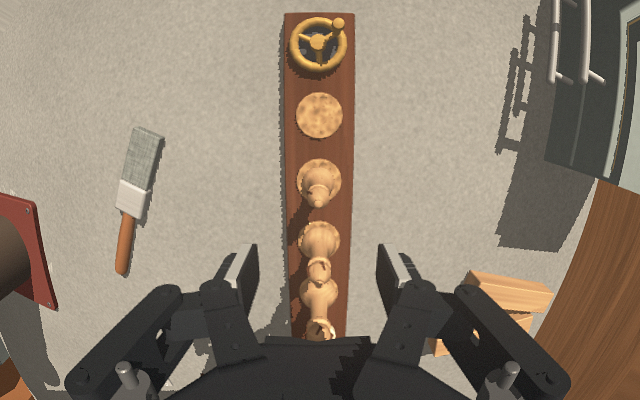

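The m (319,185) is on its pad; one is left free, next to the handwheel at (318,45). Next, bishop_s.

```bash
python3 -m creep '[{"x":-5,"y":-0.7,"z":0,"wx":0,"wy":0,"wz":0},{"x":-11,"y":-1.5,"z":0,"wx":0,"wy":0,"wz":0},{"x":-17,"y":-2.4,"z":0,"wx":0,"wy":0,"wz":0},{"x":-23,"y":-3.2,"z":0,"wx":0,"wy":0,"wz":0},{"x":-29,"y":-4.1,"z":0,"wx":0,"wy":0,"wz":0},{"x":-35,"y":-4.9,"z":0,"wx":0,"wy":0,"wz":0},{"x":-41,"y":-5.8,"z":0,"wx":0,"wy":0,"wz":0},{"x":-47,"y":-6.6,"z":0,"wx":0,"wy":0,"wz":0}]'
python3 -m creep '[{"x":-5,"y":-0.7,"z":0,"wx":0,"wy":0,"wz":0},{"x":-7,"y":-1,"z":0,"wx":0,"wy":0,"wz":0},{"x":-7,"y":-1,"z":0,"wx":0,"wy":0,"wz":0},{"x":-7,"y":-1,"z":0,"wx":0,"wy":0,"wz":0},{"x":-7,"y":-1,"z":0,"wx":0,"wy":0,"wz":0},{"x":-7,"y":-1,"z":0,"wx":0,"wy":0,"wz":0}]'
python3 wl.py w6;python3 go.py 538.8 -348.1 36
```

```text
time_s: 28.05
eef_pos: [538.2, -278.0, 190.1]
tool_rot: [-3.14, -0.002, 1.723]
ft_force: [1.5, -0.2, 0.2]
opening: 60.3
time_s: 28.8
eef_pos: [540.4, -346.0, 192.3]
tool_rot: [3.141, 0.0, 1.724]
ft_force: [-0.2, 0.4, -0.6]
opening: 59.9
(540, -348) 300 66.0 [ 539.8 -349.5] [16.4 16.6]
bishop_xl []
bishop_s [([554.0, -456.0, 1.0], 0.94), ([695.0, -332.0, -2.0], 0.83), ([490.0, -450.0, 2.0], 0.78), ([538.0, -352.0, 4.0], 0.61)]
t 28.95 shift cm [-0.11 -0.17 15.64] len 15.6 rot [0.    0.    0.001] eef [ 540.2 -346.7  192.4] yaw [3.141 0.    1.724] F [ 0.6  0.2 -0.4] open 60.1
```

```bash
python3 -m creep '[{"x":-0.1,"y":-0.13,"z":5,"wx":0,"wy":0,"wz":0},{"x":-0.1,"y":-0.13,"z":10,"wx":0,"wy":0,"wz":0},{"x":-0.1,"y":-0.13,"z":13.5,"wx":0,"wy":0,"wz":0},{"x":-0.1,"y":-0.13,"z":15.5,"wx":0,"wy":0,"wz":0},{"x":-0.1,"y":-0.13,"z":15.5,"wx":0,"wy":0,"wz":0},{"x":-0.1,"y":-0.13,"z":15.5,"wx":0,"wy":0,"wz":0}]'
python3 -m creep '[{"x":0,"y":0,"z":0,"wx":0,"wy":0,"wz":0},{"x":0,"y":0,"z":0,"wx":0,"wy":0,"wz":0},{"x":0,"y":0,"z":0,"wx":0,"wy":0,"wz":0},{"x":0,"y":0,"z":0,"wx":0,"wy":0,"wz":0},{"x":0,"y":0,"z":0,"wx":0,"wy":0,"wz":0},{"x":0,"y":0,"z":0,"wx":0,"wy":0,"wz":0},{"x":0,"y":0,"z":0,"wx":0,"wy":0,"wz":0}]' 1 40
python3 -m creep '[{"x":0,"y":0,"z":-1,"wx":0,"wy":0,"wz":0},{"x":0,"y":0,"z":-3,"wx":0,"wy":0,"wz":0},{"x":0,"y":0,"z":-7,"wx":0,"wy":0,"wz":0},{"x":0,"y":0,"z":-11,"wx":0,"wy":0,"wz":0},{"x":0,"y":0,"z":-15,"wx":0,"wy":0,"wz":0},{"x":0,"y":0,"z":-18,"wx":0,"wy":0,"wz":0},{"x":0,"y":0,"z":-18,"wx":0,"wy":0,"wz":0},{"x":0,"y":0,"z":-18,"wx":0,"wy":0,"wz":0}]'
python3 held.py h4; python3 go.py 523.9 263.4 216
```

```text
time_s: 29.7
eef_pos: [540.0, -349.4, 39.0]
tool_rot: [3.14, 0.002, 1.723]
ft_force: [0.3, -0.1, 0.1]
opening: 59.9
time_s: 30.58
eef_pos: [539.3, -348.9, 38.1]
tool_rot: [3.141, 0.001, 1.723]
ft_force: [-1.2, 0.1, 5.8]
opening: 14.2
time_s: 31.58
eef_pos: [538.5, -348.1, 216.8]
tool_rot: [-3.141, -0.0, 1.723]
ft_force: [1.2, 0.1, -1.5]
opening: 14.8
scene 97 zmin -33.3
-38 10 [[6.8, -9.1], [13.0, 9.7]]
-30 59 [[-5.6, -12.3], [13.1, 13.9]]
-22 27 [[-4.8, -4.5], [8.7, 8.8]]
top 0
[ 538.5 -348.1  216.8]
t 31.675 shift cm [6.063e+01 7.850e+00 6.000e-02] len 61.1 rot [-0.002 -0.002 -0.   ] eef [ 538.1 -347.8  215.4] yaw [-3.140e+00 -2.000e-03  1.723e+00] F [-0.7  0.4 -0.1] open 14.2
```

```bash
python3 -m creep '[{"x":5,"y":0.65,"z":0,"wx":0,"wy":0,"wz":0},{"x":11,"y":1.4,"z":0,"wx":0,"wy":0,"wz":0},{"x":17,"y":2.2,"z":0,"wx":0,"wy":0,"wz":0},{"x":23,"y":3,"z":0,"wx":0,"wy":0,"wz":0},{"x":29,"y":3.75,"z":0,"wx":0,"wy":0,"wz":0},{"x":35,"y":4.5,"z":0,"wx":0,"wy":0,"wz":0},{"x":41,"y":5.3,"z":0,"wx":0,"wy":0,"wz":0},{"x":47,"y":6.1,"z":0,"wx":0,"wy":0,"wz":0}]'
python3 -m creep '[{"x":6,"y":0.8,"z":0,"wx":0,"wy":0,"wz":0},{"x":11,"y":1.4,"z":0,"wx":0,"wy":0,"wz":0},{"x":13.6,"y":1.75,"z":0,"wx":0,"wy":0,"wz":0},{"x":13.6,"y":1.75,"z":0,"wx":0,"wy":0,"wz":0},{"x":13.6,"y":1.75,"z":0,"wx":0,"wy":0,"wz":0},{"x":13.6,"y":1.75,"z":0,"wx":0,"wy":0,"wz":0},{"x":13.6,"y":1.75,"z":0,"wx":0,"wy":0,"wz":0}]'
python3 wp.py; python3 go.py 523.9 263.6 54
```

```text
time_s: 32.67
eef_pos: [526.9, 127.2, 215.8]
tool_rot: [-3.139, -0.0, 1.723]
ft_force: [0.9, -1.4, 0.1]
opening: 14.6
time_s: 33.55
eef_pos: [524.9, 261.5, 217.1]
tool_rot: [-3.142, 0.0, 1.721]
ft_force: [0.8, 0.2, -0.4]
opening: 14.6
[[532.6, 217.9, 532.8, 214.3, 15.5, 20.3, 0.6], [523.4, 264.9, 523.3, 264.0, 24.0, 20.2, 1.0]]
((533.5430908203125, 198.43472290039062), (70.9418716430664, 343.7077331542969), 8.58119010925293)
t 33.65 shift cm [ 0.19 -0.08 16.32] len 16.3 rot [ 0.    -0.    -0.001] eef [524.9 261.8 217.2] yaw [ 3.141 -0.     1.722] F [0.  0.2 0.1] open 14.5
```

```bash
python3 -m creep '[{"x":0.14,"y":-0.07,"z":5,"wx":0,"wy":0,"wz":0},{"x":0.14,"y":-0.07,"z":10,"wx":0,"wy":0,"wz":0},{"x":0.14,"y":-0.07,"z":14,"wx":0,"wy":0,"wz":0},{"x":0.14,"y":-0.07,"z":15.4,"wx":0,"wy":0,"wz":0},{"x":0.14,"y":-0.07,"z":15.9,"wx":0,"wy":0,"wz":0},{"x":0.14,"y":-0.07,"z":16,"wx":0,"wy":0,"wz":0},{"x":0.14,"y":-0.07,"z":16,"wx":0,"wy":0,"wz":0},{"x":0.14,"y":-0.07,"z":16,"wx":0,"wy":0,"wz":0}]'
python3 held.py p4; python3 go.py 523.7 263.4 54
```

```text
time_s: 34.65
eef_pos: [524.6, 264.0, 58.4]
tool_rot: [3.14, -0.0, 1.723]
ft_force: [0.3, -0.0, -1.6]
opening: 14.6
scene 582 zmin -61.8
-62 46 [[28.1, -16.8], [38.5, 24.8]]
-54 38 [[27.5, -16.4], [35.5, 26.7]]
-46 320 [[-31.8, -36.8], [32.8, 36.3]]
-38 110 [[-26.8, -28.7], [23.6, 30.1]]
-30 42 [[-6.9, -13.4], [13.0, 11.8]]
-22 23 [[-4.0, -9.8], [8.6, 7.8]]
top 398 zmin -62.7
-62 26 [[-38.7, -18.6], [38.5, 10.9]]
-54 10 [[-35.6, -36.6], [31.0, 3.1]]
-46 228 [[-31.7, -37.1], [33.8, 2.3]]
-38 100 [[-26.9, -33.3], [31.0, -1.0]]
-30 24 [[-13.3, -16.4], [10.0, -3.9]]
-22 9 [[-2.1, -10.5], [6.1, -4.8]]
[524.6 264.   58.4]
t 34.75 shift cm [-0.05 -0.06  0.39] len 0.4 rot [ 0.001 -0.    -0.   ] eef [524.2 263.9  57.9] yaw [ 3.14  -0.     1.723] F [ 1.1  0.6 -0.5] open 14.8
```

```bash
python3 -m creep '[{"x":0,"y":-0.05,"z":0.2,"wx":0,"wy":0,"wz":0},{"x":0,"y":-0.05,"z":0.3,"wx":0,"wy":0,"wz":0},{"x":0,"y":-0.05,"z":0.36,"wx":0,"wy":0,"wz":0},{"x":0,"y":-0.05,"z":0.43,"wx":0,"wy":0,"wz":0},{"x":0,"y":-0.05,"z":0.43,"wx":0,"wy":0,"wz":0}]'
```

```text
time_s: 35.38
eef_pos: [523.5, 263.9, 54.2]
tool_rot: [3.141, -0.0, 1.723]
ft_force: [-3.6, -1.4, 9.7]
opening: 14.5
```

```bash
python3 -m creep '[{"x":0,"y":0,"z":0,"wx":0,"wy":0,"wz":0},{"x":0,"y":0,"z":0,"wx":0,"wy":0,"wz":0},{"x":0,"y":0,"z":0,"wx":0,"wy":0,"wz":0},{"x":0,"y":0,"z":0,"wx":0,"wy":0,"wz":0},{"x":0,"y":0,"z":0,"wx":0,"wy":0,"wz":0}]' 0.3 40
python3 -m creep '[{"x":0,"y":0,"z":-3,"wx":0,"wy":0,"wz":0},{"x":0,"y":0,"z":-8,"wx":0,"wy":0,"wz":0},{"x":0,"y":0,"z":-14,"wx":0,"wy":0,"wz":0},{"x":-6,"y":0,"z":-16,"wx":0,"wy":0,"wz":0},{"x":-12,"y":0,"z":-16,"wx":0,"wy":0,"wz":0},{"x":-18,"y":0,"z":-16,"wx":0,"wy":0,"wz":0},{"x":-24,"y":0,"z":-16,"wx":0,"wy":0,"wz":0},{"x":-30,"y":0,"z":-16,"wx":0,"wy":0,"wz":0}]'
python3 -m creep '[{"x":-4,"y":0,"z":0,"wx":0,"wy":0,"wz":0},{"x":-4,"y":0,"z":0,"wx":0,"wy":0,"wz":0},{"x":-4,"y":0,"z":0,"wx":0,"wy":0,"wz":0},{"x":-4,"y":0,"z":0,"wx":0,"wy":0,"wz":0}]'
python3 chk.py c4 0123
python3 - <<'E'
from h import *
a=eyes.get_image("scene")["image"]; b=eyes.get_image("top")["image"]
cv2.imwrite("pics/fin.png",np.vstack([cv2.resize(a[165:225,325:505],(780,260),interpolation=2),cv2.resize(b[165:235,145:335],(780,290),interpolation=2)]))
for n in("knight","handwheel"): print(n,[np.round(r["centre"]).tolist() for r in mark_of("top",n)][:1])
E
```

```text
time_s: 36.0
eef_pos: [523.2, 263.6, 52.7]
tool_rot: [-3.141, 0.0, 1.723]
ft_force: [0.7, 0.4, -0.2]
opening: 59.6
time_s: 37.0
eef_pos: [568.8, -34.8, 213.0]
tool_rot: [3.141, 0.0, 1.723]
ft_force: [1.3, 0.2, 0.1]
opening: 60.2
time_s: 37.5
eef_pos: [574.6, -71.1, 212.7]
tool_rot: [-3.141, -0.0, 1.724]
ft_force: [-0.0, -1.1, 1.0]
opening: 59.7
0 scene 190 z 121.1 off [2.1 0.2]
0 top 59 z 121.7 off [ 1.3 -0.5]
0 wrist 852 z 121.0 off [ 0. -1.]
1 scene 140 z 107.7 off [ 0.6 -0.2]
1 top 73 z 109.3 off [-1.6  0.1]
2 scene 96 z 95.6 off [ 1.2 -2. ]
2 top 54 z 95.8 off [ 0.1 -2.3]
3 scene 64 z 82.2 off [ 0.3 -1.8]
3 top 43 z 82.2 off [-0.8 -1.1]
knight [[567.0, 6.0, 22.0]]
handwheel [[510.0, 333.0, 20.0]]
```

View pics/fin.png

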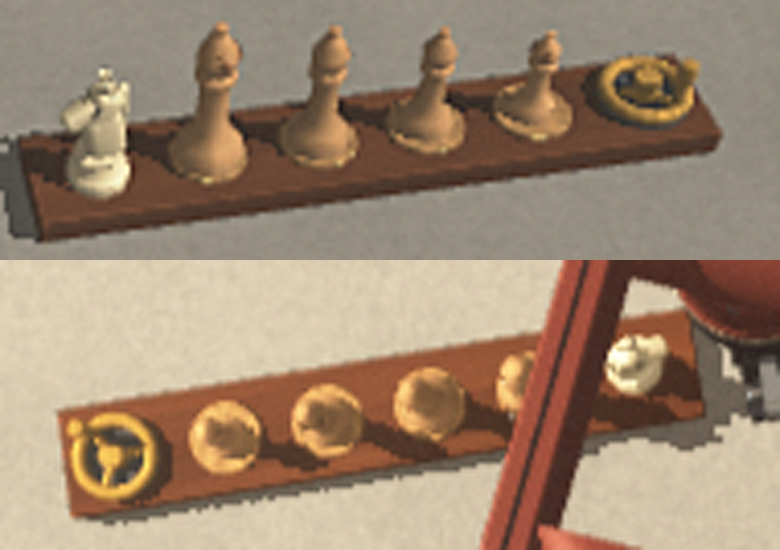

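The crop shows all four upright on their pads, descending from the knight to the handwheel. Offsets are about 2 mm or less, and the arm is clear of everything.

```bash
python3 -c "
from plant import ticket
print(ticket.finish_job())"
```

```text
the job is handed in; nothing more can be done
None
```

All four beech bishops are standing upright on their own cork pads: xl beside the knight, then l and m, and s beside the handwheel. I handed the job in at about 38 s on the robot's clock, with the gripper open and the arm clear of everything.

- **Position:** in the last depth check the pieces were about 0–2.5 mm off their pad centres. The worst was bishop_m, about 2.3 mm towards the l. The cameras disagree with each other by 1–2 mm, so this can't be pinned down further.
- **Order:** the tops measured about 121, 108, 96 and 82 mm above the bench, which confirms the order of height.
- **Knight and handwheel:** neither moved by more than 2 mm on re-measuring, which is within the networks' accuracy.
- **Forces:** the highest vertical wrist force printed was about 10 N, when setting the s down.
- **Problems:** the first move command was refused for missing keys, before anything had moved. While the arm was still in the way, three passing checks gave single offsets for placed pieces that later views did not bear out: 7 mm, 4 mm and 2.4 mm. In the final top view the arm partly hid the xl, but the scene and wrist cameras both saw it within about 2 mm.

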